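# Check a lamp battery on the counter tester

### The job

Check the lamp battery on the counter tester: pick up the wooden-handled opening blade, lever the tester's dust cover up with it until the cover stays open past upright, and lay the blade back on the counter. Then take the battery pack and slide its flat tongue in under the tester's hood until it drops over the hidden keying pin, press the pack down onto the sprung contacts until it is fully home, and finish while still gripping it and holding it down. Leave the other things on the counter where they are.

Things in the scene. Friction and masses are not known exactly. Their poses are not given: they have to be found in the camera images.
- tester: grey counter battery tester, fixed, 160 (x) x 173 (y) x 65 mm high. Origin on the counter under its bed; -x is the open front (to the robot at yaw 0), front face at x = -75 mm; +y its left. Flat bed: x -75 to 30, z = 29 mm, between side walls with inner faces at y = +-58, tops at z = 60. Console with meter and knob (to 70 mm high) on the right, y -63 to -109. Behind the bed the hood
- slot_mouth (a point): middle of the lower edge of the hood's mouth (tester x 30, y 0, z 29 mm; axes as the tester). The slot behind it runs along +x: 60 mm wide (y +-30), 45 mm deep, 25 mm high (roof underside at tester z = 54, top at 60 mm). The cover closes mouth and bed until opened
- pin_foot (a point): foot of the keying pin inside the tester's slot, on the bed's level (tester frame x 52, y 0, z 29 mm); axes as the tester. The steel pin, 8 mm across with a tapered head, stands 9 mm up from here (top z = 38 mm) and is hidden by the hood
- cover (a joint): angle of the aluminium dust cover, rad: 0 shut, grows as its front edge rises, stop at 1.95. 0.12 kg, free hinge: falls shut if let go before about 1.55, falls fully open beyond about 1.67. A flat 3 mm sheet 128 mm wide, top at z = 64 mm when shut, with a 3 mm thick apron turned down along its front (outer face at tester x = -78 mm)
- cover_hinge (a point): on the cover's hinge axis (tester x 30, y 0, z 62.5 mm); the axis runs along the tester's y
- cover_notch (a point): middle of the apron's lower edge at the pry notch, 40 mm wide; moves with the cover (shut: tester x -76.5, z 43.5 mm, so 14.5 mm of free height over the bed; the apron beside the notch reaches down to z = 37.5). x along the cover sheet to the hinge, z out of the sheet; the sheet's underside is 17 mm above this point
- contacts (a joint): how far the sprung contact block in the bed is pressed down, m: 0 free, 0.004 when the pack lies flat on the bed. It pushes up with 5 N at 0, 9 N at 0.004. Block 30 x 34 mm centred at tester x -16, y 0 mm, 4 mm proud of the bed when free
- pack: lamp battery pack, grey with a black top, about 0.28 kg. Its block is 66 (x) x 46 (y) x 42 mm high with the origin under its centre; a flat black tongue 44 mm long, 44 mm wide and 6 mm thick sticks out level with the underside, along +x (x 33 to 77 mm). Grasp the block across its 46 mm width. Starts flat on the counter
- key_hole (a point): centre of the 12 mm round through hole in the tongue, at the underside (pack frame x 58, y 0, z 0 mm). When the pack is home it lies on pin_foot, with pack x along tester x
- blade: opening blade: square wooden handle 110 mm long, 18 x 18 mm (x -100 to 10 mm), then a ferrule and a thin flat steel blade 14 mm wide, 2 mm thick, along +x with its tip at x = 89 mm, at the middle of the handle's height (z = 9 mm). Origin on the underside near the front end of the handle; 0.07 kg. Starts flat on the counter
- blade_tip (a point): end of the blade
- lens_cap_a: bystander: round metal lens cap, 47 mm wide, 11 mm high, lying on the counter in front of the tester
- lens_cap_b: bystander: smaller round metal lens cap, 39 mm wide, 11 mm high
- torch_chrome: bystander: bright metal torch standing on end, 33 mm wide, 114 mm high
- torch_black: bystander: black torch standing on end, 34 mm wide, 102 mm high
- headlamp: bystander: headlamp, 35 x 54 x 36 mm
- battery_2: bystander: single cell standing on end, 15 mm wide, 50 mm high
- multitool: bystander: folded multi-tool, 18 x 104 x 17 mm
Mind the look-alikes: they are no part of the job. Leave any red look-alike of the pack alone.

How it is judged:
By the outcome, as a careful person would: the job done as asked, in the order asked, and still so for the second after the job is handed in, while the arm keeps its last pose, push and grip.
It also fails if it takes over 72 s, if anything falls off the work surface, if the arm or the gripper's body presses on something with over 40 N, if the wrist force passes 120 N, or if a joint passes its speed limit or range.

### The arm

A 6-joint arm with a two-finger parallel gripper is mounted at the origin on a cart in front of the work surface, level with it; the furniture and walls round the work are solid. World frame = base frame: x ahead of the robot, y to its left, z up, the work surface at z = 0. Lengths are in m, angles in degrees, forces in N, time in s.
With the tool pointing down it reaches from about 0.3 to 0.75 m from the base axis. Payload 8.5 kg.
Tool frame: the origin (TCP) lies at the centre of the arm's flange, where the gripper is bolted on; the fingertips stand 173 mm ahead of it and the grasp point (between the pads) lies 155 mm ahead of it (env.grip_point_offset is the distance from the TCP to the grasp point, in m); z points along the fingers, y is the line along which they close (so a half turn about z gives the same grasp; the last joint's range is limited). The gripper opens to 85 mm and grips with 20 to 120 N. Pads are 22 mm wide; open, the fingers measure 114 mm over their backs; the gripper's body (76 mm by 85 mm) begins 54 mm behind the grasp point. The pads swing forward as they close: fully open they stand 13 mm farther back than shut.
Start: joints at [-82.294, 21.807, 74.336, -0, 83.858, -12.336], TCP at [0.188, -0.517, 0.405] pointing down, gripper open.
Joint ranges: [-178.18, 178.18], [-50.72, 133.34], [12.68, 142.11], [-81.47, 261.47], [9.98, 163.14], [-165.26, 165.26]. Speed limits (degrees/s): [136.94, 136.94, 180, 180, 180, 180].

### API

Orientations are given as a 3x3 rotation matrix whose columns are the frame's x, y, z axes.
In Python, from station import env, cams gives the robot as it stands. The module is installed in compiled form; this text tells all that it offers.
- The arm moves only by the tool arm_command, never from a script. Its argument "moves" is one flat list of numbers, 4 for each row, row after row: the shift along the tool's x, y, z in m, then the turn about the tool's z in degrees. A call has 1 to 20 rows; each row shifts and turns the commanded pose from where the row before left it, along the tool's axes as they then stand; what a row does not reach is not made up. A row lasts 1/12 s, in which the tool goes at most 41.7 mm and 7.16 degrees, less where a joint would pass 70% of its speed; a pose out of reach is approached as far as the arm can. A call with a gripper value outside its range is refused whole. "jaw" is the opening, from -1 (shut) to 1 (fully open), set as the call begins (left out, the last holds). The fingers move at their own pace and stop on an object; "force" is the grip in N (left out, the last holds). Time passes only in rows, so rows that do not move let the fingers close. It gives the time, the measured TCP pose, the force, the opening and the grip force at its end, in the units of the state.
- env.get_obs(): the state, without advancing time (a new reading comes with each control period).
- cams.read_camera(name): name is "scene" or "top" or "wrist"; returns (picture, depth): 420x560x3 uint8, blue, green, red; 420x560 float32, m along the optical axis (not along the pixel's ray), 0 where there is no reading.
- cams.camera_params(name): a dict with "intrinsics" (3x3 intrinsics, pixels), "k1" (the pictures are not rectified: a ray, as slopes to the right and down, at radius r is drawn at 1 + k1 r^2 times it, then the intrinsics apply), "origin" and "orientation" of the camera in the world; the wrist camera has in their place "tool_from_camera" (4x4, takes a point from camera to tool coordinates, whose origin is the TCP and whose axes are the flange's). Camera axes: x right, y up, looking along -z (the intrinsics and any distortion apply to the point x, -y, -z); pixel columns grow to the right and rows downward; lengths in m; the calibration is good to about 2 mm. A picture is of the moment at which its call begins: read the wrist's pose just before it. camera_params takes no time and is no camera call.
- env.job_done(): hands the job in; it is judged then, once.
The state is a dict: "clock": time; "joint_positions": joint angles; "qd": joint speeds; "joint_torque": joint torques, N m; "tool_pos": TCP position; "ee_rot": TCP orientation; "force": force on the tool from outside, world axes, zero at the start; "torque": the same for the moment, N m; "finger_gap": finger opening in m; "finger_force": force on a finger pad.
Only numpy, scipy, OpenCV 4.12 (cv2) and the standard library are available. Lean on these libraries where they do the work, as an engineer would, in place of code of your own. Each camera call takes 0.05 s, during which the arm holds its last target. There are 200 camera calls.

## Working session

There is one attempt and no reset: what is moved stays moved. The work goes in short steps, Python scripts to look and compute and a tool call to move; the robot and the scene stay as the last step left them, time stands still between calls to the robot, and variables do not carry over. Pictures are saved under pics/ and viewed, at most 10 in all, crops included, and the job is handed in when it is done.

Besides the shell and the picture viewer there is one more tool, called in YAML: its name, and indented under it one key for each argument. arm_command: Moves the arm, as the interface text tells. Its arguments: {"type":"object","properties":{"moves":{"type":"array"},"jaw":{"type":"number"},"force":{"type":"number"}},"required":["moves"]}

```bash
mkdir -p pics; cat > h.py <<'E'
import numpy as np, cv2
from station import env, cams
def cloud(name):
    o=env.get_obs(); img,d=cams.read_camera(name); p=cams.camera_params(name)
    K=np.array(p["intrinsics"]); k1=p["k1"]
    if "origin" in p: R=np.array(p["orientation"]);t=np.array(p["origin"])
    else:
        T=np.array(p["tool_from_camera"]);Rt=np.array(o["ee_rot"]).reshape(3,3)
        R=Rt@T[:3,:3];t=Rt@T[:3,3]+np.array(o["tool_pos"])
    v,u=np.mgrid[:420,:560]
    x=(u-K[0,2])/K[0,0];y=(v-K[1,2])/K[1,1];rd=np.hypot(x,y);r=rd.copy()
    for _ in range(20): r=rd/(1+k1*r*r)
    s=np.where(rd>0,r/np.maximum(rd,1e-9),1);x=x*s;y=y*s
    P=np.stack([x*d,-y*d,-d],-1)@R.T+t
    P[d==0]=np.nan
    return img,P,R,t
E
python3 - <<'E'
from h import *
print(env.get_obs(), env.grip_point_offset)
for n in("scene","top"):
    img,P,R,t=cloud(n);print(n,t.round(3),R.round(3).tolist());cv2.imwrite(f"pics/{n}0.png",img);np.save(f"{n}.npy",P)
E
```

```text
{'clock': 0.0, 'joint_positions': array([-8.22941368e+01,  2.18416119e+01,  7.43875438e+01, -2.28002646e-04,
        8.38597634e+01, -1.23352478e+01]), 'qd': array([ 0.04219664, -0.0151985 , -0.08147105,  0.05238435,  0.00014071,
        0.04625865]), 'joint_torque': array([ 1.45415447e-04, -4.48459876e+01, -2.31280392e+01, -1.15905432e-04,
        4.68061451e-03, -1.64584412e-05]), 'tool_pos': array([ 0.18847662, -0.51663921,  0.40408934]), 'ee_rot': array([[ 9.39446860e-01,  3.42694548e-01, -2.12015541e-04],
       [ 3.42694456e-01, -9.39445659e-01,  1.53738580e-03],
       [ 3.27676653e-04, -1.51694882e-03, -9.99998796e-01]]), 'force': array([-0.48219812, -0.02179279, -0.45645815]), 'torque': array([1.07528381e-02, 9.40923267e-03, 9.89322522e-05]), 'finger_force': 0.0, 'finger_gap': 0.08561645181084569} 0.1547
scene [0.007 0.958 0.64 ] [[-0.864, 0.235, -0.446], [-0.504, -0.404, 0.763], [-0.001, 0.884, 0.468]]
top [ 0.382 -0.01   1.144] [[-0.022, 0.988, -0.155], [-0.999, -0.026, -0.028], [-0.031, 0.154, 0.988]]
```

View pics/top0.png

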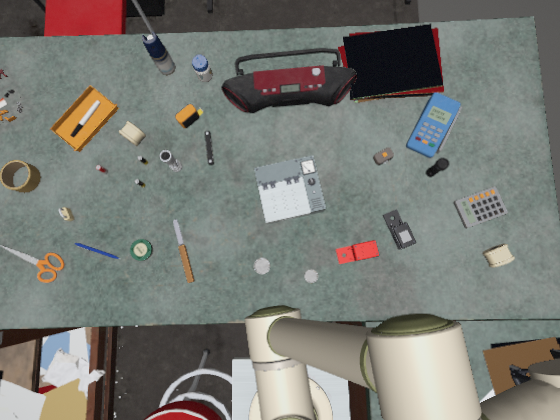

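View pics/scene0.png

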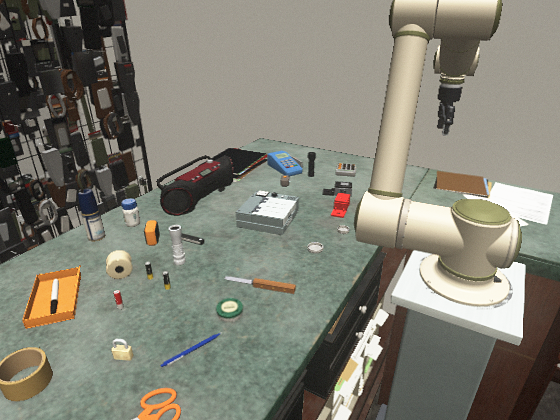

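The top view shows the tester at about (290,188), with its front facing down the image. The wooden-handled blade runs from (176,222) at the tip to (190,282). The grey pack is at (400,230), with its tongue towards the upper left. The red look-alike is at (357,252), and the lens caps are at (262,266) and (311,276).

```bash
python3 - <<'E'
from h import *
P=np.load("top.npy");img=cv2.imread("pics/top0.png")
print("counter z",np.nanmedian(P[285:300,100:230,2]),np.nanmedian(P[150:165,340:370,2]))
for n,(u,v) in dict(tip=(176,222),hend=(190,281),hfront=(183,248),pack=(404,238),tongue=(391,216),capA=(262,266),capB=(311,276),red=(357,252)).items(): print(n,P[v,u].round(4))
def seg(u0,u1,v0,v1,zmin,zmax):
    Q=P[v0:v1,u0:u1].reshape(-1,3);Q=Q[(Q[:,2]>zmin)&(Q[:,2]<zmax)]
    (c,s,a)=cv2.minAreaRect(Q[:,:2].astype(np.float32));print(len(Q),np.round(c,4),np.round(s,4),round(a,2),'z',np.nanmedian(Q[:,2]).round(4))
seg(378,420,200,255,.03,.06)   # pack block
seg(378,420,200,255,.003,.06)
seg(165,200,215,290,.012,.03) # handle
seg(165,200,215,290,.005,.03)
seg(250,335,145,230,.02,.1)
seg(250,335,145,230,.058,.068)
c=[cv2.resize(img[a:b,l:r],None,fx=4,fy=4,interpolation=cv2.INTER_CUBIC) for a,b,l,r in((205,285,165,265),(145,225,245,345),(195,275,330,430))]
g=np.zeros((2*320-40,800,3),np.uint8);g[:300,:400]=c[0][:300];g[:300,400:]=c[1][:300];g[300:,:400]=c[2][:300]
cv2.imwrite("pics/crop1.png",g)
for nm,(l,r,a,b) in dict(blade=(165,200,215,290),pack=(378,420,200,260)).items():
    print(nm)
    for v in range(a,b,4): print(v,(P[v,l:r:2,2]*1000).round().astype(int).tolist())
E
```

```text
counter z -0.0005515847617798553 -0.0010702503782273887
tip [0.5395 0.3225 0.0068]
hend [0.3677 0.2766 0.0152]
hfront [0.4621 0.2984 0.0145]
pack [ 0.4732 -0.3277  0.0418]
tongue [ 5.416e-01 -3.070e-01  2.000e-04]
capA [0.4054 0.0716 0.0016]
capB [ 0.3739 -0.0686  0.0011]
red [ 0.4373 -0.1963  0.042 ]
393 [ 0.4703 -0.2984] [0.0646 0.1107] 20.58 z 0.0407
697 [ 0.5053 -0.3213] [0.1237 0.159 ] 85.64 z 0.0375
262 [0.4502 0.3002] [0.1758 0.0193] 15.71 z 0.0171
404 [0.4565 0.2997] [0.0851 0.1772] 82.79 z 0.0152
3549 [ 0.6205 -0.013 ] [0.1644 0.1763] 11.2 z 0.0611
2859 [ 0.6199 -0.013 ] [0.1628 0.1753] 10.79 z 0.0618
blade
215 [-1, -2, 1, -2, -2, -2, -3, -2, -5, 3, -2, 1, 0, 1, 1, -2, -1, 0]
219 [-1, -3, -1, -1, -1, -2, 7, -1, 0, -3, -9223372036854775808, -4, -2, 3, -4, -4, -1, -3]
223 [-1, -1, 1, 0, -3, 12, 7, 3, -4, -2, 2, 0, 0, -3, -2, 0, 5, -1]
227 [-2, -3, 0, -2, 2, 7, 11, 0, -1, -3, 0, 5, -2, -3, -5, 4, 0, 0]
231 [2, 0, -4, -2, -5, 7, 9, 10, -5, -3, 2, 1, 1, -5, -2, -2, 0, -2]
235 [0, 2, -1, -4, -4, -2, 9, 10, -1, -2, -2, 0, 1, 0, 1, 3, -1, -4]
239 [1, -2, 4, -2, -6, -3, 10, 9, 11, -3
[... 1472 characters left out ...]
 -3, 0, 12, 29, 38, 38, 40, 40, 40, 44, 40, 40, 2, 0, -1, -2, -1]
232 [-2, -1, -1, -2, 2, -1, 0, 23, 37, 43, 35, 36, 38, 42, 40, 43, 41, -2, 2, -3, 0]
236 [1, 1, -1, -2, 0, -4, -3, 4, 27, 39, 40, 39, 40, 46, 39, 39, 42, 40, -2, -3, -4]
240 [2, -2, -1, -3, 1, 1, -2, -1, 6, 24, 41, 44, 45, 39, 42, 43, 41, 42, 39, -3, -3]
244 [1, -3, 0, 2, 0, -2, -2, -5, 0, 10, 26, 37, 42, 40, 39, 38, 42, 38, 1, 2, -1]
248 [1, 0, -2, 0, -1, 1, -3, -3, -2, -2, 11, 27, 42, -3, -1, -3, -1, -3, 3, 0, 0]
252 [41, 0, 0, -3, -4, -1, 1, 0, -1, 0, -1, 0, -2, -2, 1, -2, 1, -1, 2, 0, 0]
256 [-2, 0, 0, -1, 3, 2, -3, -3, -4, -4, 2, 0, -4, -5, 2, 1, 2, 0, -1, 1, 1]<stdin>:19: RuntimeWarning: invalid value encountered in cast
```

View pics/crop1.png

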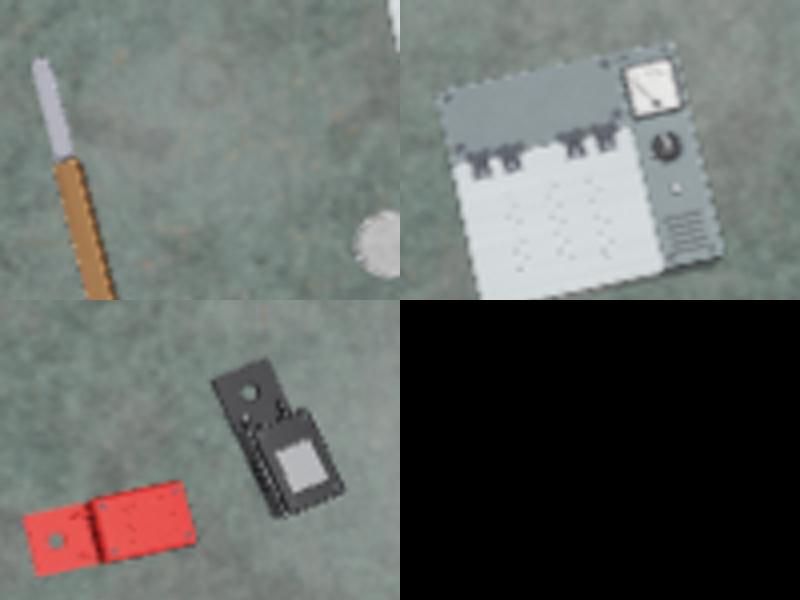

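The crops confirm the tester's yaw at about +11°, with the notch side facing the robot. The pack's hole is at about crop pixel (250,392), and its black-topped block is at (300,465).

I'll move over towards the tester for a closer look.

arm_command:
  moves: [0.027,-0.022,0,0.75,0.027,-0.022,0,0.75,0.027,-0.022,0,0.75,0.027,-0.022,0,0.75,0.027,-0.022,0,0.75,0.027,-0.022,0,0.75,0.027,-0.022,0,0.75,0.027,-0.022,0,0.75,0.027,-0.022,0,0.75,0.027,-0.022,0,0.75,0.027,-0.022,0,0.75,0.027,-0.022,0,0.75,0,0,0,0,0,0,0,0]
  jaw: 0

```text
clock: 1.27
tool_pos: [0.428, -0.1731, 0.4044]
ee_rot: [[0.981, 0.195, -0.001], [0.195, -0.981, 0.0], [-0.001, -0.0, -1.0]]
force: [-0.4, 0.1, -0.6]
finger_gap: 0.0429
finger_force: 0.0
```

```bash
python3 - <<'E'
from h import *
print(cams.camera_params("wrist"))
o=env.get_obs();print(o["clock"],o["tool_pos"],o["ee_rot"],o["finger_gap"],o["force"])
img,P,R,t=cloud("wrist");cv2.imwrite("pics/w1.png",img);np.save("w1.npy",P)
E
```

```text
{'intrinsics': array([[363.75354046,   0.        , 278.14057073],
       [  0.        , 363.75354046, 212.01657385],
       [  0.        ,   0.        ,   1.        ]]), 'k1': -0.06881375793984312, 'tool_from_camera': array([[-1.02585082e-03,  9.62940607e-01,  2.69711576e-01,
         6.82886001e-02],
       [ 9.99998990e-01,  1.25315773e-03, -6.70592949e-04,
         1.74755713e-04],
       [-9.83732328e-04,  2.69710616e-01, -9.62940920e-01,
         3.06834953e-02],
       [ 0.00000000e+00,  0.00000000e+00,  0.00000000e+00,
         1.00000000e+00]])}
1.2667 [ 0.42800278 -0.1730856   0.40444423] [[ 9.80820220e-01  1.94913705e-01 -5.85467909e-04]
 [ 1.94913902e-01 -9.80820310e-01  3.00635338e-04]
 [-5.15640868e-04 -4.08985053e-04 -9.99999783e-01]] 0.04292924063695185 [-0.35093808  0.07505748 -0.57142438]
```

View pics/w1.png

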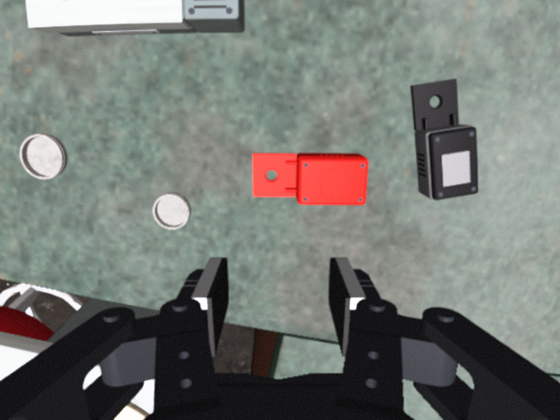

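The wrist view shows the pack at the upper right, with its hole at about (435,101) and block top at (455,168). The red look-alike is at (310,178), the lens caps are at (43,157) and (171,211), and part of the tester's front edge is at the top left. Next I'll look from above the tester.

arm_command:
  moves: [0.026,-0.02,0,0,0.026,-0.02,0,0,0.026,-0.02,0,0,0.026,-0.02,0,0,0.026,-0.02,0,0,0.026,-0.02,0,0,0,0,0,0,0,0,0,0]

```text
clock: 1.98
tool_pos: [0.5579, -0.0271, 0.4041]
ee_rot: [[0.981, 0.192, -0.001], [0.192, -0.981, -0.0], [-0.001, -0.0, -1.0]]
force: [-0.2, -0.3, -0.1]
finger_gap: 0.0427
finger_force: 0.0
```

```bash
python3 - <<'E'
from h import *
o=env.get_obs();print(o["clock"],o["tool_pos"])
img,P,R,t=cloud("wrist");cv2.imwrite("pics/w2.png",img);np.save("w2.npy",P)
def rect(P,m,name):
    Q=P[m];Q=Q[~np.isnan(Q[:,2])];c,s,a=cv2.minAreaRect(Q[:,:2].astype(np.float32));print(name,len(Q),np.round(c,4),np.round(s,4),round(a,2),np.median(Q[:,2]).round(4));return Q
z=P[...,2];print("counter",np.nanmedian(z[(abs(z)<.01)]))
v,u=np.mgrid[:420,:560]
clean=lambda m:cv2.morphologyEx(m.astype(np.uint8),cv2.MORPH_OPEN,np.ones((5,5)))>0
x=P[...,0]
m=clean((z>.06)&(z<.075)&(x>.45)&(v<300));rect(P,m,"tester top")
m2=clean((z>.03)&(z<.075)&(x>.45)&(v<300));rect(P,m2,"tester")
g=cv2.cvtColor(img,cv2.COLOR_BGR2GRAY);mw=clean((g>170)&(z>.055)&(z<.075)&(v<300));rect(P,mw,"cover")
P1=np.load("w1.npy");z1=P1[...,2];i1=cv2.imread("pics/w1.png");reg=(u>400)&(u<495)&(v>60)&(v<210)
print("counter1",np.nanmedian(z1[abs(z1)<.01]))
rect(P1,clean(reg&(z1>.034)&(z1<.06)),"block top");rect(P1,clean(reg&(z1>.004)),"pack all");rect(P1,clean(reg&(z1>.003)&(z1<.012)&(v<115)),"tongue")
print("hole",P1[101,435])
E
```

```text
1.9833 [ 0.55787335 -0.02712347  0.40409357]
counter 0.00017114095792603035
tester top 22592 [ 0.613 -0.014] [0.15   0.1693] 11.18 0.0637
tester 41273 [ 0.6064 -0.1323] [0.45   0.2051] 83.68 0.0626
cover 19279 [ 0.6114 -0.0134] [0.1473 0.1664] 11.04 0.0637
counter1 0.00022946717401722827
block top 3219 [ 0.481 -0.33 ] [0.0646 0.0447] 21.13 0.0423
pack all 6124 [ 0.5017 -0.3216] [0.1096 0.0457] 20.43 0.0397
tongue 1375 [ 0.5377 -0.3086] [0.0337 0.0453] 18.78 0.0062
hole [ 0.53579992 -0.31190827  0.00077995]
```

View pics/w2.png

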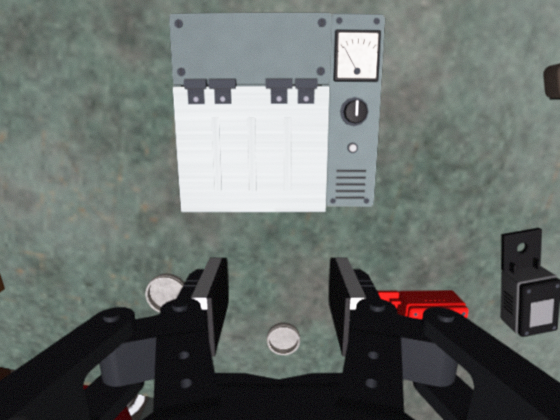

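The wrist view now shows the whole tester: cover front corners at about (180,213) and (327,212), hinge line at v≈86, hood back edge at v≈14, and console right edge at u≈380. I'll fit its pose precisely from rays on known planes.

```bash
cat >> h.py <<'E'
def ray2plane(u,v,name,z,pos=None,rot=None):
    p=cams.camera_params(name);K=np.array(p["intrinsics"])
    if "origin" in p: R=np.array(p["orientation"]);t=np.array(p["origin"])
    else: T=np.array(p["tool_from_camera"]);R=rot@T[:3,:3];t=rot@T[:3,3]+pos
    uv=cv2.undistortPoints(np.stack([np.ravel(u),np.ravel(v)],-1).astype(float)[:,None],K,np.array([p["k1"],0,0,0.]))[:,0]
    d=np.stack([uv[:,0],-uv[:,1],-np.ones(len(uv))],-1)@R.T
    return t+d*((z-t[2])/d[:,2])[:,None]
E
python3 - <<'E'
from h import *
o=env.get_obs();pos=np.array(o["tool_pos"]);rot=np.array(o["ee_rot"])
img=cv2.imread("pics/w2.png");g=cv2.cvtColor(img,cv2.COLOR_BGR2GRAY).astype(int)
def line(pts):
    vx,vy,x,y=cv2.fitLine(pts[:,:2].astype(np.float32),cv2.DIST_HUBER,0,.01,.01).ravel();a=np.degrees(np.arctan2(vy,vx));return a,np.array([x,y])
# sub-pixel-ish edge finding: max gradient along scan
def edge(axis,fixed,lo,hi,sign):
    out=[]
    for f in fixed:
        s=g[f,lo:hi] if axis==0 else g[lo:hi,f]
        d=sign*np.diff(s);i=int(np.argmax(d));k=d[max(i-1,0):i+2].clip(0);c=(np.arange(max(i-1,0),max(i-1,0)+len(k))*k).sum()/max(k.sum(),1)
        out.append((lo+c+.5,f) if axis==0 else (f,lo+c+.5))
    return np.array(out)
E={"front":(edge(1,range(195,315,5),200,230,-1),.064),"cleft":(edge(0,range(110,205,5),160,195,1),.064),
"cright":(edge(0,range(110,200,5),315,335,-1),.064),"hoodback":(edge(1,range(185,320,5),5,25,1),.060)}
ang=[]
for k,(e,z) in E.items():
    p=ray2plane(e[:,0],e[:,1],"wrist",z,pos,rot);a,c=line(p);print(k,round(a%180,2),c.round(4),np.std(e[:,0]).round(1),np.std(e[:,1]).round(1));E[k]=(a,c)
yaw=np.radians(11.1)
for deg in (10.9,11.1,11.3):
    y=np.radians(deg);X=np.array([np.cos(y),np.sin(y)]);Y=np.array([-X[1],X[0]])
    xf=E["front"][1]@X;xb=E["hoodback"][1]@X;yl=E["cleft"][1]@Y;yr=E["cright"][1]@Y
    print(deg,"depth",xb-xf,"(163) width",yl-yr,"(128); origin",((xf+.078)*X+(yl+yr)/2*Y).round(4),((xb-.085)*X+(yl+yr)/2*Y).round(4))
# hole & pack from w1
i1=cv2.imread("pics/w1.png");T=np.array([.42800278,-.1730856,.40444423]);r1=np.array([[.98082,.194914,-.000585],[.194914,-.98082,.0003],[-.000516,-.000409,-1]])
print("hole",ray2plane([435],[101],"wrist",.005,T,r1))
P=np.load("top.npy")
E
```

```text
front 100.94 [ 0.5335 -0.0011] 34.6 0.0
cleft 10.86 [0.5616 0.0607] 1.9 27.4
cright 11.07 [ 0.5984 -0.0623] 0.8 25.9
hoodback 100.86 [0.6943 0.0218] 38.9 0.2
10.9 depth 0.16225230241396305 (163) width 0.1278275821899369 (128); origin [0.6117 0.0053] [0.611  0.0052]
11.1 depth 0.16222360429642313 (163) width 0.12787173877839342 (128); origin [0.6117 0.0054] [0.611  0.0053]
11.3 depth 0.1621929295354595 (163) width 0.12791433729006685 (128); origin [0.6117 0.0056] [0.6109 0.0054]
hole [[ 0.53533957 -0.31018881  0.005     ]]
```

arm_command:
  moves: [-0.0117,-0.033,0,-0.4,-0.0117,-0.033,0,-0.4,-0.0117,-0.033,0,-0.4,-0.0117,-0.033,0,-0.4,-0.0117,-0.033,0,-0.4,-0.0117,-0.033,0,-0.4,-0.0117,-0.033,0,-0.4,-0.0117,-0.033,0,-0.4,-0.0117,-0.033,0,-0.4,-0.0117,-0.033,0,-0.4,0,0,0,0,0,0,0,0]

```text
clock: 3.03
tool_pos: [0.3696, 0.2686, 0.405]
ee_rot: [[0.966, 0.26, 0.0], [0.26, -0.966, -0.0], [0.0, 0.0, -1.0]]
force: [0.1, -0.2, 0.3]
finger_gap: 0.0426
finger_force: 0.0
```

```bash
python3 - <<'E'
from h import *
o=env.get_obs();print(o["clock"],o["tool_pos"],o["finger_gap"])
pos=np.array(o["tool_pos"]);rot=np.array(o["ee_rot"])
img,P,R,t=cloud("wrist");cv2.imwrite("pics/w3.png",img)
hsv=cv2.cvtColor(img,cv2.COLOR_BGR2HSV);print(np.degrees(np.arctan2(rot[1,0],rot[0,0])))
m=cv2.inRange(hsv,(5,110,80),(20,255,255));m=cv2.morphologyEx(m,cv2.MORPH_OPEN,np.ones((3,3)))
n,l,st,c=cv2.connectedComponentsWithStats(m)
for i in range(1,n):
    if st[i,4]<300: continue
    v,u=np.nonzero(l==i);q=ray2plane(u,v,"wrist",.018,pos,rot);print(st[i],cv2.minAreaRect(q[:,:2].astype(np.float32)),np.nanmedian(P[v,u,2]))
E
```

```text
3.0333 [0.36956772 0.268558   0.40496854] 0.0426419159639777
15.08717907854954
[ 260   69   20  116 2097] ((0.4177037477493286, 0.28898298740386963), (0.10849937051534653, 0.01751423440873623), 15.373702049255371) 0.0180996260852323
[ 44 232  16  77 759] ((0.20923809707164764, 0.4843427240848541), (0.012171552516520023, 0.09515219181776047), 89.98786926269531) -0.7957185356542148
```

View pics/w3.png

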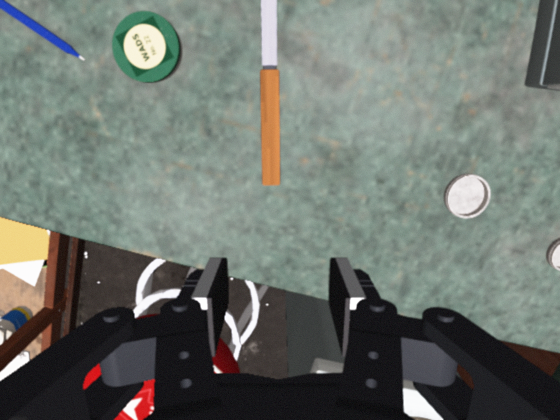

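The handle runs from (270,69) to (270,185), centred between the fingers, at the expected height of 18 mm and about the expected length. Next is the descent to grasp it.

arm_command:
  moves: [0.0284,-0.0036,0,-0.25,0.0284,-0.0036,0,0,0,0,0.035,0,0,0,0.035,0,0,0,0.035,0,0,0,0.035,0,0,0,0.035,0,0,0,0.025,0,0,0,0.015,0,0,0,0.01,0,0,0,0.002,0,0,0,0,0]
  jaw: 0
  force: 70

```text
clock: 4.08
tool_pos: [0.4239, 0.2899, 0.1778]
ee_rot: [[0.965, 0.262, -0.0], [0.262, -0.965, -0.0], [-0.0, 0.0, -1.0]]
force: [-0.6, 0.3, -0.1]
finger_gap: 0.0424
finger_force: 0.0
```

arm_command:
  moves: [0,0,0,0,0,0,0,0,0,0,0,0,0,0,0,0,0,0,0,0,0,0,0,0]
  jaw: -1
  force: 70

```text
clock: 4.58
tool_pos: [0.4234, 0.2908, 0.1791]
ee_rot: [[0.965, 0.264, 0.003], [0.264, -0.965, 0.001], [0.003, 0.0, -1.0]]
force: [-0.7, -2.6, 6.3]
finger_gap: 0.0161
finger_force: 69.1
```

arm_command:
  moves: [0,0,-0.01,0,0,0,-0.03,0,0,0,-0.03,0,0,0,-0.03,0,0,0,-0.03,0,0,0,-0.03,0,0,0,0,0,0,0,0,0]

```text
clock: 5.25
tool_pos: [0.4227, 0.2908, 0.3398]
ee_rot: [[0.965, 0.264, 0.004], [0.264, -0.965, 0.002], [0.004, -0.001, -1.0]]
force: [-0.6, -0.3, -1.6]
finger_gap: 0.016
finger_force: 68.5
```

```bash
cat > blade.py <<'E'
from h import *
o=env.get_obs();pos=np.array(o["tool_pos"]);rot=np.array(o["ee_rot"])
img,P,R,t=cloud("wrist");z=P[...,2]
Q=(P-pos)@rot   # tool coords
m=(Q[...,2]>.12)&(Q[...,2]<.22)&(abs(Q[...,1])<.03)&(Q[...,0]>.02)&(Q[...,0]<.2)&(z>.03)
hsv=cv2.cvtColor(img,cv2.COLOR_BGR2HSV)
print(pos.round(4),"yaw",np.degrees(np.arctan2(rot[1,0],rot[0,0])).round(2),o["finger_gap"],o["finger_force"],o["force"].round(1),o["clock"])
q=Q[m]
for a in np.arange(.02,.16,.01):
    s=q[(q[:,0]>=a)&(q[:,0]<a+.01)]
    if len(s)>5: print(round(a,2),len(s),"y",np.median(s[:,1]).round(4),"w",np.ptp(np.percentile(s[:,1],[3,97])).round(4),"z",np.median(s[:,2]).round(4))
print("xmax",np.percentile(q[:,0],[98,99.5]).round(4))
E
python3 blade.py
```

```text
[0.4227 0.2908 0.3398] yaw 15.31 0.016023249066833906 68.51469397544861 [-0.6 -0.3 -1.6] 5.25
0.02 1177 y 0.0002 w 0.0169 z 0.1611
0.03 1254 y 0.0002 w 0.0167 z 0.1611
0.04 1331 y 0.0002 w 0.0164 z 0.1615
0.05 1023 y 0.0003 w 0.0129 z 0.1688
0.06 1060 y 0.0004 w 0.0131 z 0.1691
0.07 1052 y 0.0003 w 0.013 z 0.1691
0.08 1125 y 0.0003 w 0.0129 z 0.1691
0.09 1176 y 0.0003 w 0.0128 z 0.1692
0.1 741 y -0.0 w 0.0129 z 0.1691
xmax [0.1044 0.1057]
```

arm_command:
  moves: [0,0,0,4.36,-0.0107,0.0316,0,0,-0.0107,0.0316,0,0,-0.0107,0.0316,0,0,-0.0107,0.0316,0,0,-0.0107,0.0316,0,0,-0.0107,0.0316,0,0,-0.0107,0.0316,0,0,-0.0107,0.0316,0,0,-0.0107,0.0316,0,0,-0.0107,0.0316,0,0,0,0,0.03,0,0,0,0.03,0,0,0,0.03,0,0,0,0.03,0,0,0,0.014,0,0,0,0,0,0,0,0,0]

```text
clock: 6.8
tool_pos: [0.3778, -0.0396, 0.2032]
ee_rot: [[0.982, 0.19, -0.003], [0.19, -0.982, 0.001], [-0.003, -0.002, -1.0]]
force: [-0.7, 1.3, -0.9]
finger_gap: 0.0159
finger_force: 68.7
```

```bash
cat > rel.py <<'E'
from h import *
o=env.get_obs();p=np.array(o["tool_pos"]);r=np.array(o["ee_rot"]);a=np.radians(10.95);X=np.array([np.cos(a),np.sin(a)]);Y=np.array([-X[1],X[0]])
d=p[:2]-np.array([.6114,.0053])
print("TCP tester xy",(d@X).round(4),(d@Y).round(4),"z",p[2].round(4),"yaw",np.degrees(np.arctan2(r[1,0],r[0,0])).round(2),"clk",o["clock"],o["force"].round(1),r[:,2].round(4))
E
python3 rel.py; python3 blade.py; python3 - <<'E'
from h import *
img,_=cams.read_camera("scene");cv2.imwrite("pics/s1.png",cv2.resize(img[160:300,200:400],None,fx=4,fy=4,interpolation=cv2.INTER_CUBIC))
E
```

```text
TCP tester xy -0.2379 0.0003 z 0.2032 yaw 10.93 clk 6.8 [-0.7  1.3 -0.9] [-0.003   0.0014 -1.    ]
[ 0.3778 -0.0396  0.2032] yaw 10.93 0.015910068876347966 68.65032434463501 [-0.7  1.3 -0.9] 6.8
0.02 1177 y 0.0002 w 0.0169 z 0.161
0.03 1263 y 0.0006 w 0.0167 z 0.1611
0.04 1308 y 0.0002 w 0.0164 z 0.1614
0.05 1026 y 0.0002 w 0.0129 z 0.1688
0.06 1056 y 0.0006 w 0.0131 z 0.1691
0.07 1054 y 0.0003 w 0.013 z 0.169
0.08 1123 y 0.0003 w 0.0129 z 0.1691
0.09 1170 y 0.0003 w 0.0128 z 0.1691
0.1 746 y 0.0003 w 0.013 z 0.1691
xmax [0.1045 0.1057]
```

View pics/s1.png

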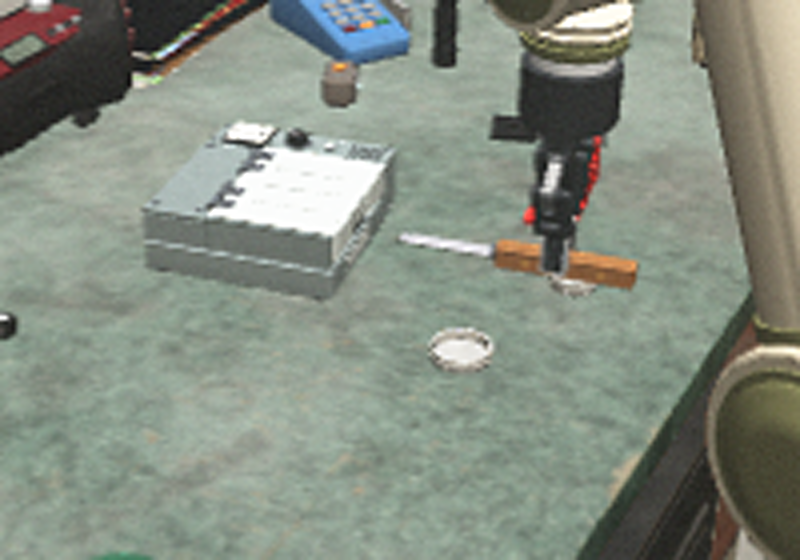

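The blade is held straight, level with the tester's front and clear of both caps, with its tip about 30 mm short of the apron. Next I'll insert it.

arm_command:
  moves: [0.01,0,-0.0025,0,0.01,0,0,0,0.01,0,0,0,0.01,0,0,0,0.01,0,0,0,0,0,0,0,0,0,0,0]

```text
clock: 7.48
tool_pos: [0.427, -0.0301, 0.207]
ee_rot: [[0.982, 0.19, 0.001], [0.19, -0.982, -0.001], [0.001, 0.001, -1.0]]
force: [-0.3, 0.6, -0.4]
finger_gap: 0.0159
finger_force: 68.6
```

```bash
python3 rel.py
```

```text
TCP tester xy -0.1878 0.0003 z 0.207 yaw 10.97 clk 7.4833 [-0.3  0.6 -0.4] [ 1.4e-03 -6.0e-04 -1.0e+00]
```

arm_command:
  moves: [-0.001,0,-0.0122,0,-0.001,0,-0.0122,0,0.0007,0,-0.0094,0,0.0007,0,-0.0094,0,0.0025,0,-0.0091,0,0.0025,0,-0.0091,0,0.004,0,-0.0085,0,0.004,0,-0.0085,0,0.0054,0,-0.0077,0,0.0054,0,-0.0077,0,0.0067,0,-0.0067,0,0.0067,0,-0.0067,0,0,0,0,0,0,0,0,0]

```text
clock: 8.65
tool_pos: [0.4623, -0.0233, 0.3135]
ee_rot: [[0.982, 0.19, -0.0], [0.19, -0.982, -0.0], [-0.0, 0.0, -1.0]]
force: [-1.1, 0.0, -1.3]
finger_gap: 0.0161
finger_force: 68.6
```

```bash
python3 rel.py; python3 - <<'E'
from h import *
img,_=cams.read_camera("scene");cv2.imwrite("pics/s2.png",cv2.resize(img[140:260,200:360],None,fx=4,fy=4,interpolation=cv2.INTER_CUBIC))
E
```

```text
TCP tester xy -0.1518 0.0003 z 0.3135 yaw 10.94 clk 8.65 [-1.1  0.  -1.3] [-0.e+00 -1.e-04 -1.e+00]
```

View pics/s2.png

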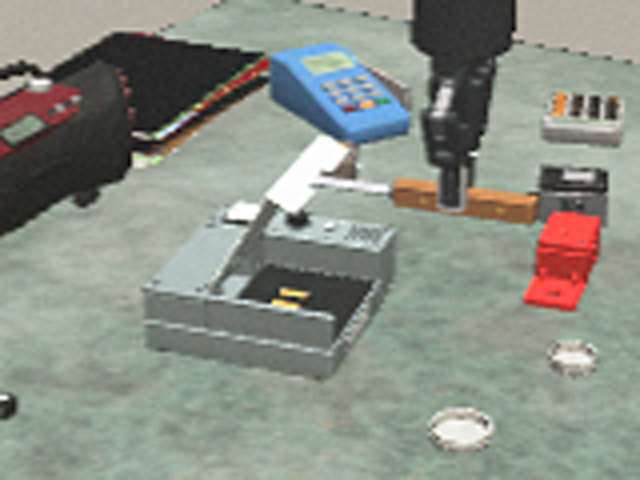

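The cover is up at roughly 60°, resting on the blade, and the bed is visible with the contacts in the middle. I'll push it past upright.

arm_command:
  moves: [0.009,0,0,0,0.009,0,0,0,0.009,0,0,0,0.009,0,0,0,0.009,0,0,0,0.009,0,0,0,0.009,0,0,0,0.009,0,0,0,0.006,0,0,0,0,0,0,0,0,0,0,0]

```text
clock: 9.62
tool_pos: [0.5397, -0.0084, 0.3132]
ee_rot: [[0.982, 0.19, -0.0], [0.19, -0.982, 0.0], [-0.0, -0.0, -1.0]]
force: [-0.2, -0.4, -0.0]
finger_gap: 0.0162
finger_force: 68.7
```

arm_command:
  moves: [-0.01,0,0,0,-0.025,0,0,0,-0.03,0,0,0,-0.03,0,0,0,-0.03,0,0,0,-0.03,0,0,0,0,0,0,0]

```text
clock: 10.2
tool_pos: [0.3831, -0.0375, 0.3132]
ee_rot: [[0.982, 0.189, -0.004], [0.189, -0.982, 0.001], [-0.003, -0.002, -1.0]]
force: [-0.4, 0.2, -1.4]
finger_gap: 0.0157
finger_force: 68.7
```

```bash
python3 rel.py; python3 - <<'E'
from h import *
img,P,R,t=cloud("scene");cv2.imwrite("pics/s3.png",cv2.resize(img[140:260,200:360],None,fx=4,fy=4,interpolation=cv2.INTER_CUBIC))
a=np.radians(10.95);c,s=np.cos(a),np.sin(a);d=P-np.array([.6114,.0053,0]);x=d[...,0]*c+d[...,1]*s;y=-d[...,0]*s+d[...,1]*c;z=P[...,2]
m=(abs(y)<.07)&(x>.0)&(x<.13)&(z>.08)&(z<.2)
for zz in np.arange(.08,.19,.01):
    k=m&(z>=zz)&(z<zz+.01)
    if k.sum()>3: print(round(zz,2),k.sum(),np.median(x[k]).round(3),y[k].min().round(3),y[k].max().round(3))
E
```

```text
TCP tester xy -0.2323 0.0013 z 0.3132 yaw 10.87 clk 10.2 [-0.4  0.2 -1.4] [-3.6e-03  9.0e-04 -1.0e+00]
0.08 62 0.041 -0.062 0.066
0.09 67 0.045 -0.064 0.069
0.1 63 0.049 -0.061 0.066
0.11 66 0.053 -0.061 0.066
0.12 66 0.056 -0.066 0.068
0.13 68 0.061 -0.059 0.067
0.14 67 0.065 -0.055 0.069
0.15 22 0.067 -0.046 0.067
0.16 73 0.063 -0.057 0.069
0.17 14 0.05 -0.061 0.045
```

The cover now leans back about 22° past upright, at its stop. I'll return the blade to where it lay.

arm_command:
  moves: [0,0,0,-4.4,0.01255,-0.0306,0,0,0.01255,-0.0306,0,0,0.01255,-0.0306,0,0,0.01255,-0.0306,0,0,0.01255,-0.0306,0,0,0.01255,-0.0306,0,0,0.01255,-0.0306,0,0,0.01255,-0.0306,0,0,0.01255,-0.0306,0,0,0.01255,-0.0306,0,0,0,0,0.03,0,0,0,0.03,0,0,0,0.03,0,0,0,0.025,0,0,0,0.01,0,0,0,0,0,0,0,0,0]

```text
clock: 11.75
tool_pos: [0.4281, 0.2907, 0.189]
ee_rot: [[0.964, 0.264, 0.001], [0.264, -0.964, 0.0], [0.001, -0.0, -1.0]]
force: [0.2, -0.1, -0.2]
finger_gap: 0.0158
finger_force: 68.7
```

```bash
python3 rel.py; python3 -c "
from h import *;print(env.get_obs()['tool_pos'])"
```

```text
TCP tester xy -0.1258 0.3151 z 0.189 yaw 15.33 clk 11.75 [ 0.2 -0.1 -0.2] [ 7.e-04  3.e-04 -1.e+00]
[0.42805342 0.2907246  0.18897499]
```

arm_command:
  moves: [0,0,0.005,0,0,0,0.0035,0,0,0,0.001,0,0,0,0,0,0,0,0,0]

```text
clock: 12.17
tool_pos: [0.4276, 0.2904, 0.1793]
ee_rot: [[0.964, 0.264, 0.001], [0.264, -0.964, 0.0], [0.001, -0.0, -1.0]]
force: [-0.1, 0.6, -0.4]
finger_gap: 0.0157
finger_force: 68.7
```

arm_command:
  moves: [0,0,0,0,0,0,0,0,0,0,0,0,0,0,0,0,0,0,0,0,0,0,-0.005,0,0,0,-0.03,0,0,0,-0.04,0,0,0,-0.04,0,0,0,-0.04,0,0,0,-0.04,0,0,0,-0.03,0]
  jaw: 0.1

```text
clock: 13.17
tool_pos: [0.4269, 0.2902, 0.4079]
ee_rot: [[0.964, 0.265, 0.004], [0.265, -0.964, 0.001], [0.004, -0.0, -1.0]]
force: [0.6, 0.3, 0.6]
finger_gap: 0.0471
finger_force: 0.0
```

```bash
python3 - <<'E'
from h import *
o=env.get_obs();pos=np.array(o["tool_pos"]);rot=np.array(o["ee_rot"])
img,P,R,t=cloud("wrist");print(o["clock"],pos,np.degrees(np.arctan2(rot[1,0],rot[0,0])),o["finger_gap"])
hsv=cv2.cvtColor(img,cv2.COLOR_BGR2HSV)
m=cv2.inRange(hsv,(5,110,80),(20,255,255));m=cv2.morphologyEx(m,cv2.MORPH_OPEN,np.ones((3,3)))
n,l,st,c=cv2.connectedComponentsWithStats(m)
for i in range(1,n):
    if st[i,4]<300: continue
    v,u=np.nonzero(l==i);q=ray2plane(u,v,"wrist",.018,pos,rot);print(st[i],cv2.minAreaRect(q[:,:2].astype(np.float32)),np.nanmedian(P[v,u,2]))
E
```

```text
13.1667 [0.42689388 0.29022123 0.4079346 ] 15.338444637974641 0.04713808279947494
[ 270  133   18  107 1875] ((0.4215465784072876, 0.28794097900390625), (0.10893017053604126, 0.017400003969669342), 14.951107025146484) 0.018173644670312072
[ 48 277  13  46 419] ((0.22947628796100616, 0.5005009770393372), (0.05934666842222214, 0.011191533878445625), 0.0955657884478569) -0.7953009587535501
```

The blade lies flat on the counter where it was. Next, over to the pack.

arm_command:
  moves: [0,0,0,-5.5,-0.0129,0.0362,0,0,-0.0129,0.0362,0,0,-0.0129,0.0362,0,0,-0.0129,0.0362,0,0,-0.0129,0.0362,0,0,-0.0129,0.0362,0,0,-0.0129,0.0362,0,0,-0.0129,0.0362,0,0,-0.0129,0.0362,0,0,-0.0129,0.0362,0,0,-0.0129,0.0362,0,0,-0.0129,0.0362,0,0,-0.0129,0.0362,0,0,-0.0129,0.0362,0,0,-0.0129,0.0362,0,0,-0.0129,0.0362,0,0,0,0,0,0,0,0,0,0]
  jaw: 1

```text
clock: 14.8
tool_pos: [0.4402, -0.3258, 0.4032]
ee_rot: [[0.936, 0.353, -0.001], [0.353, -0.936, 0.001], [-0.0, -0.001, -1.0]]
force: [-0.2, 0.1, -0.5]
finger_gap: 0.0853
finger_force: 0.0
```

```bash
python3 - <<'E'
from h import *
o=env.get_obs();pos=np.array(o["tool_pos"]);rot=np.array(o["ee_rot"])
img,P,R,t=cloud("wrist");np.save("w4.npy",P);cv2.imwrite("pics/w4.png",img)
print(o["clock"],pos,np.degrees(np.arctan2(rot[1,0],rot[0,0])),o["finger_gap"])
Q=(P-pos)@rot;z=P[...,2]
reg=(np.hypot(P[...,0]-.50,P[...,1]+.322)<.085)&(Q[...,0]>-.03)
clean=lambda m:cv2.morphologyEx(m.astype(np.uint8),cv2.MORPH_OPEN,np.ones((5,5)))>0
def rect(m,zz,name):
    v,u=np.nonzero(m);q=ray2plane(u,v,"wrist",zz,pos,rot);c,s,a=cv2.minAreaRect(q[:,:2].astype(np.float32));print(name,len(q),(u.min(),u.max(),v.min(),v.max()),np.round(c,4),np.round(s,4),round(a,2),np.nanmedian(P[m][:,2]).round(4))
rect(clean(reg&(z>.037)&(z<.05)),.042,"block")
rect(clean(reg&(z>.003)&(z<.012)),.006,"tongue")
E
```

```text
14.8 [ 0.44019739 -0.325844    0.40324365] 20.68170949792603 0.08534421766939851
block 3495 (np.int64(203), np.int64(323), np.int64(110), np.int64(181)) [ 0.4701 -0.3006] [0.0635 0.1083] 20.75 0.0422
tongue 1924 (np.int64(275), np.int64(320), np.int64(61), np.int64(108)) [ 0.5332 -0.3109] [0.0435 0.0434] 20.84 0.0061
```

View pics/w4.png

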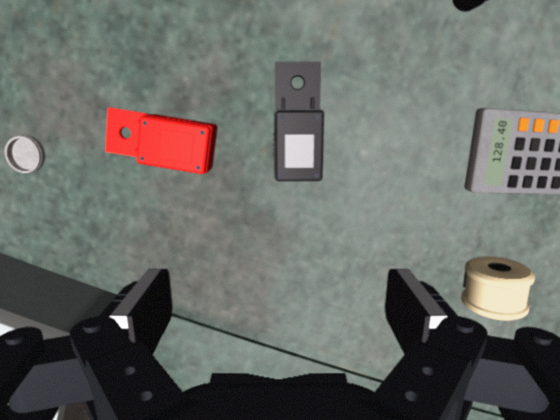

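The pack is at (299,145), with its hole at (297,83) and the tongue pointing ahead. It stands clear of the red look-alike at (160,140), so I'll grasp it.

arm_command:
  moves: [0.0293,0.0188,0,-0.15,0,0,0.035,0,0,0,0.035,0,0,0,0.035,0,0,0,0.035,0,0,0,0.035,0,0,0,0.03,0,0,0,0.015,0,0,0,0.005,0,0,0,0,0,0,0,0,0]

```text
clock: 15.77
tool_pos: [0.4751, -0.331, 0.1802]
ee_rot: [[0.933, 0.359, 0.001], [0.359, -0.933, -0.001], [0.001, 0.001, -1.0]]
force: [0.2, 0.4, -0.7]
finger_gap: 0.0852
finger_force: 0.0
```

arm_command:
  moves: [0,0,0,0,0,0,0,0,0,0,0,0,0,0,0,0,0,0,0,0,0,0,0,0,0,0,0,0,0,0,0,0]
  jaw: -1
  force: 90

```text
clock: 16.43
tool_pos: [0.4749, -0.3317, 0.1802]
ee_rot: [[0.934, 0.358, 0.002], [0.358, -0.934, -0.002], [0.001, 0.002, -1.0]]
force: [-0.6, 1.1, 7.8]
finger_gap: 0.0446
finger_force: 93.2
```

arm_command:
  moves: [0,0,-0.01,0,0,0,-0.03,0,0,0,-0.035,0,0,0,-0.035,0,0,0,-0.03,0,0,0,0,0,0,0,0,0]

```text
clock: 17.02
tool_pos: [0.4745, -0.3313, 0.3206]
ee_rot: [[0.934, 0.358, 0.002], [0.358, -0.934, -0.002], [0.001, 0.003, -1.0]]
force: [0.2, 0.7, -3.6]
finger_gap: 0.0442
finger_force: 92.9
```

```bash
cat > packm.py <<'E'
from h import *
o=env.get_obs();pos=np.array(o["tool_pos"]);rot=np.array(o["ee_rot"])
img,P,R,t=cloud("wrist");cv2.imwrite("pics/w5.png",img)
print(o["clock"],pos,np.degrees(np.arctan2(rot[1,0],rot[0,0])),o["finger_gap"],o["finger_force"],o["force"].round(1))
Q=(P-pos)@rot
m=(Q[...,2]>.15)&(Q[...,2]<.2)&(abs(Q[...,1])<.035)&(Q[...,0]>.03)&(Q[...,0]<.12)&(P[...,2]>.03)
mm=cv2.morphologyEx(m.astype(np.uint8),cv2.MORPH_OPEN,np.ones((5,5)))
q=Q[(mm>0)];print("tongue n",len(q),"z",np.median(q[:,2]).round(4))
for a in np.arange(.03,.12,.008):
    s=q[(q[:,0]>=a)&(q[:,0]<a+.008)]
    if len(s)>20: print(round(a,3),len(s),"y",np.percentile(s[:,1],[2,98]).round(4),"z",np.median(s[:,2]).round(4))
zt=np.median(q[:,2])
# hole: holes in mask -> contour child
cs,h=cv2.findContours(mm,cv2.RETR_CCOMP,cv2.CHAIN_APPROX_NONE)
for c,hh in zip(cs,h[0]):
    if hh[3]>=0 and len(c)>15:
        (u,v),ax,an=cv2.fitEllipse(c);T=cams.camera_params("wrist")["tool_from_camera"]
        w=ray2plane([u],[v],"wrist",pos[2]-zt,pos,rot)[0];print("hole px",u,v,ax,"tool",((w-pos)@rot).round(4))
    elif hh[3]<0 and len(c)>60: print("outer bbox",cv2.boundingRect(c))
E
python3 packm.py
```

```text
17.0167 [ 0.47447603 -0.33126795  0.32064882] 20.983827378756455 0.04419635719273502 92.92524576187134 [ 0.2  0.7 -3.6]
tongue n 14004 z 0.1741
0.038 3308 y [-0.0205  0.0216] z 0.1708
0.046 2291 y [-0.0205  0.0214] z 0.174
0.054 2183 y [-0.0205  0.0216] z 0.1742
0.062 1886 y [-0.0208  0.0218] z 0.1743
0.07 2490 y [-0.0206  0.0217] z 0.1742
0.078 1846 y [-0.0206  0.0217] z 0.1742
outer bbox (219, 69, 120, 131)
hole px 279.1454162597656 120.0105972290039 (30.74842643737793, 32.07054901123047) tool [0.0647 0.0007 0.1741]
```

View pics/w5.png

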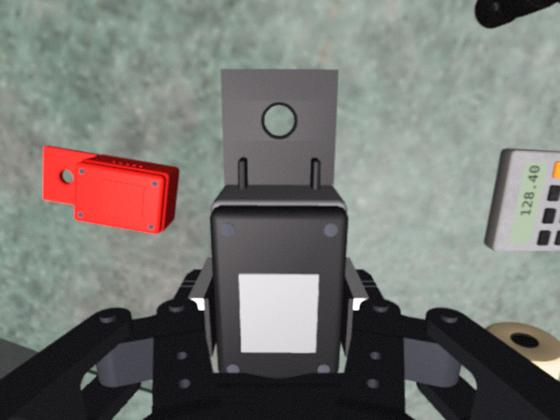

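The pack is gripped straight, with its hole at (279,120) centred between the fingers. I'll carry it to the front of the tester, still high.

arm_command:
  moves: [0,0,0,5.0,0,0,0,5.03,0.0087,-0.0339,0,0,0.0087,-0.0339,0,0,0.0087,-0.0339,0,0,0.0087,-0.0339,0,0,0.0087,-0.0339,0,0,0.0087,-0.0339,0,0,0.0087,-0.0339,0,0,0.0087,-0.0339,0,0,0.0087,-0.0339,0,0,0,0,0,0,0,0,0,0]

```text
clock: 18.15
tool_pos: [0.4933, -0.0155, 0.3176]
ee_rot: [[0.981, 0.193, -0.003], [0.193, -0.981, 0.001], [-0.003, -0.001, -1.0]]
force: [0.7, -0.6, -2.0]
finger_gap: 0.0443
finger_force: 93.1
```

```bash
python3 rel.py; python3 packm.py | grep -E "hole|tongue n"; python3 - <<'E'
from h import *
img,P,R,t=cloud("wrist");np.save("w6.npy",P)
a=np.radians(10.95);c,s=np.cos(a),np.sin(a);d=P-np.array([.6114,.0053,0]);x=d[...,0]*c+d[...,1]*s;y=-d[...,0]*s+d[...,1]*c;z=P[...,2]
# wall tops (z~.06): inner faces +-.058 ; outer left .064 ; console z .065
k=(z>.056)&(z<.066)&(x>-.07)&(x<.0)
for lo,hi in((.04,.08),(-.08,-.04),(-.125,-.095)):
    m=k&(y>lo)&(y<hi);print(lo,m.sum(),np.percentile(y[m],[2,50,98]).round(4) if m.any() else "")
k=(z>.025)&(z<.033)&(abs(y)<.056)&(x>-.1);print("bed",k.sum(),np.nanmedian(z[k]),np.percentile(x[k],[1,99]).round(4) if k.any() else "")
E
```

```text
TCP tester xy -0.1199 0.002 z 0.3176 yaw 11.13 clk 18.15 [ 0.7 -0.6 -2. ] [-3.3e-03  8.0e-04 -1.0e+00]
tongue n 13994 z 0.174
hole px 279.1624755859375 120.0 (30.78739356994629, 32.07117462158203) tool [0.0648 0.0007 0.1738]
0.04 1520 [0.0585 0.0615 0.0654]
-0.08 4683 [-0.0795 -0.0682 -0.0572]
-0.125 2187 [-0.1066 -0.1007 -0.0952]
bed 14770 0.03012366894871668 [-0.0715  0.0173]
```

arm_command:
  moves: [0.015,0.0005,0,0.15,0.015,0.0005,0,0,0,0,0.03,0,0,0,0.03,0,0,0,0.024,0,0,0,0.01,0,0,0,0,0,0,0,0,0,0,0,0,0]

```text
clock: 19.0
tool_pos: [0.5237, -0.0129, 0.2262]
ee_rot: [[0.982, 0.187, 0.002], [0.187, -0.982, -0.001], [0.002, 0.001, -1.0]]
force: [0.4, -0.7, -1.9]
finger_gap: 0.0443
finger_force: 93.0
```

```bash
python3 rel.py
```

```text
TCP tester xy -0.0896 -0.0012 z 0.2262 yaw 10.77 clk 19.0 [ 0.4 -0.7 -1.9] [ 2.3e-03 -6.0e-04 -1.0e+00]
```

arm_command:
  moves: [0.005,-0.0022,0.0045,-0.18,0.005,0,0,0,0,0,0,0,0,0,0,0,0,0,0,0,0,0,0,0]

```text
clock: 19.5
tool_pos: [0.5326, -0.0083, 0.2205]
ee_rot: [[0.982, 0.191, 0.0], [0.191, -0.982, -0.0], [0.0, 0.0, -1.0]]
force: [-1.2, -0.1, -2.3]
finger_gap: 0.0444
finger_force: 93.0
```

```bash
python3 rel.py; python3 packm.py | grep -E "hole|tongue n"
```

```text
TCP tester xy -0.08 0.0017 z 0.2205 yaw 10.99 clk 19.5 [-1.2 -0.1 -2.3] [ 0. -0. -1.]
tongue n 14790 z 0.1741
```

arm_command:
  moves: [0.008,0.0006,-0.0005,0,0.008,0,0,0,0.008,0,0,0,0.008,0,0,0,0.008,0,0,0,0.008,0,0,0,0.008,0,0,0,0.006,0,0,0,0,0,0,0,0,0,0,0]

```text
clock: 20.38
tool_pos: [0.5937, 0.003, 0.2207]
ee_rot: [[0.982, 0.191, -0.0], [0.191, -0.982, 0.0], [-0.0, -0.0, -1.0]]
force: [-0.6, 0.1, -3.0]
finger_gap: 0.0448
finger_force: 93.0
```

```bash
python3 rel.py
```

```text
TCP tester xy -0.0178 0.0011 z 0.2207 yaw 10.99 clk 20.3833 [-0.6  0.1 -3. ] [-4.e-04  1.e-04 -1.e+00]
```

arm_command:
  moves: [0.005,0,0,0,0,0,0,0,0,0,0.002,0,0,0,0.002,0,0,0,0.002,0,0,0,0,0,0,0,0,0]

```text
clock: 20.97
tool_pos: [0.5984, 0.0038, 0.2147]
ee_rot: [[0.982, 0.19, -0.0], [0.19, -0.982, 0.0], [-0.0, -0.0, -1.0]]
force: [0.0, -0.1, -2.7]
finger_gap: 0.0446
finger_force: 93.0
```

```bash
python3 rel.py
```

```text
TCP tester xy -0.013 0.001 z 0.2147 yaw 10.98 clk 20.9667 [ 0.  -0.1 -2.7] [-5.e-04  1.e-04 -1.e+00]
```

There's no contact at 34.7 mm, so the hole is over the pin. I'll press on down.

arm_command:
  moves: [0,0,0.002,0,0,0,0.002,0,0,0,0.0015,0,0,0,0,0,0,0,0,0]

```text
clock: 21.38
tool_pos: [0.5986, 0.0038, 0.21]
ee_rot: [[0.982, 0.191, 0.001], [0.191, -0.982, -0.0], [0.001, 0.0, -1.0]]
force: [-2.5, 0.2, 6.0]
finger_gap: 0.0446
finger_force: 93.7
```

```bash
python3 rel.py
```

```text
TCP tester xy -0.0129 0.001 z 0.21 yaw 10.98 clk 21.3833 [-2.5  0.2  6. ] [ 9.e-04 -2.e-04 -1.e+00]
```

arm_command:
  moves: [0,0,0.001,0,0,0,0.001,0,0,0,0,0,0,0,0,0]

```text
clock: 21.72
tool_pos: [0.5985, 0.0039, 0.2092]
ee_rot: [[0.982, 0.191, 0.002], [0.191, -0.982, -0.001], [0.001, 0.001, -1.0]]
force: [-5.5, 1.2, 14.9]
finger_gap: 0.0445
finger_force: 95.3
```

```bash
python3 rel.py
```

```text
TCP tester xy -0.013 0.0011 z 0.2092 yaw 10.99 clk 21.7167 [-5.5  1.2 14.9] [ 1.5e-03 -5.0e-04 -1.0e+00]
```

arm_command:
  moves: [0,0,0.001,0,0,0,0.0005,0,0,0,0,0,0,0,0,0,0,0,0,0,0,0,0,0]

```text
clock: 22.22
tool_pos: [0.5983, 0.0039, 0.2092]
ee_rot: [[0.982, 0.191, 0.002], [0.191, -0.982, -0.001], [0.002, 0.001, -1.0]]
force: [-11.1, 0.8, 27.8]
finger_gap: 0.0445
finger_force: 96.9
```

```bash
python3 rel.py; python3 - <<'E'
from h import *
img,P,R,t=cloud("scene")
a=np.radians(10.95);c,s=np.cos(a),np.sin(a);d=P-np.array([.6114,.0053,0]);x=d[...,0]*c+d[...,1]*s;y=-d[...,0]*s+d[...,1]*c;z=P[...,2]
m=(abs(y)<.07)&(x>.02)&(x<.13)&(z>.08)&(z<.16)
k=m&(x>.03);print("cover slope",np.polyfit(z[k],x[k],1))
_,W,_,_=cloud("wrist");d=W-np.array([.6114,.0053,0]);x=d[...,0]*c+d[...,1]*s;y=-d[...,0]*s+d[...,1]*c;z=W[...,2]
for a0,b0 in((-.035,-.02),(-.02,-.005),(-.005,.01),(.01,.024)):
    k=(abs(y)<.018)&(x>a0)&(x<b0)&(z>.05)&(z<.09);print("pack top",a0,k.sum(),np.nanmedian(z[k]).round(4))
for a0,b0 in((-.02,-.008),(.008,.02)):
    k=(y>a0)&(y<b0)&(x>-.005)&(x<.024)&(z>.05)&(z<.09);print("pack top y",a0,k.sum(),np.nanmedian(z[k]).round(4))
E
```

```text
TCP tester xy -0.0131 0.0011 z 0.2092 yaw 10.99 clk 22.2167 [-11.1   0.8  27.8] [ 2.4e-03 -7.0e-04 -1.0e+00]
cover slope [0.39939208 0.00661932]
pack top -0.035 3469 0.0712
pack top -0.02 4141 0.0714
pack top -0.005 4677 0.0713
pack top 0.01 4881 0.0711
pack top y -0.02 3131 0.0711
pack top y 0.008 3160 0.0711
```

arm_command:
  moves: [-0.0003,0,-0.0003,0,0,0,0,0,0,0,0,0,0,0,0,0,0,0,0,0,0,0,0,0,0,0,0,0,0,0,0,0,0,0,0,0,0,0,0,0,0,0,0,0,0,0,0,0]

```text
clock: 23.32
tool_pos: [0.5982, 0.0039, 0.2092]
ee_rot: [[0.982, 0.191, 0.003], [0.191, -0.982, -0.001], [0.003, 0.001, -1.0]]
force: [-7.5, 1.4, 24.5]
finger_gap: 0.0443
finger_force: 96.2
```

```bash
python3 - <<'E'
from h import *
o=env.get_obs();print(o["tool_pos"],o["force"],o["finger_force"])
if 10<o["force"][2]<35: print(env.job_done())
E
```

```text
[0.59824092 0.00388098 0.20918955] [-7.47541907  1.36062576 24.5382348 ] 96.22703433036804
the job is handed in; nothing more can be done
None
```

I've handed the job in at about 23 s: the cover is open at its stop, the blade is back flat on the counter, and the pack measures flat and fully home on the pin, still gripped and held down with about 25 N.

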